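Reset the spring-lift magazine and load a sanding block

TASK

Take the wooden tamper by its handle and press the magazine's sprung plate squarely down, all the way to its stop, so that the spring catches at both ends snap over it and hold it down level. Stand the tamper back upright on the worktop, clear of the magazine, and then lay the sanding block flat, paper side down, on the held-down plate, lengthwise between the guide rods and not overhanging. Leave the tape measure and the hardwood offcut where they are.

Things in the scene. Friction and masses are not known exactly. Their poses are not given: they have to be found in the camera images.
- magazine: Spring-lift magazine, fixed to the worktop: plywood base 110 (x) x 250 (y) x 15 mm with a sprung aluminium plate above it. Origin: centre of the base's underside, z up; y runs along its length. Four upright steel guide rods, 8 mm thick, stand at x = +-30, y = +-69 mm and reach 75 mm above the worktop (inner faces of the two rod pairs 130 mm apart). A dark steel catch housing 36 x 26 mm, 57 mm tall, stands at each end at y = +-99 mm.
- press_plate: The sprung plate, 80 (x) x 160 (y) x 10 mm, aluminium; origin at its middle (inside its thickness), axes as the magazine's when level. It is pierced by the guide rods near its corners. Its top is 61 mm above the worktop when up, 37 mm when fully down, and about 39 mm when held by the catches. It moves down 24 mm on a spring (about 3 N to start it, 8 N at the bottom, plus about 4 N to push past the catches: 9 to 14 N in all), and rocks end to end if pressed off its middle.
- plate_top (a point): Middle of the plate's top face; z is the face's normal, y its length.
- lift (a joint): How far the plate's middle has been pressed down, m: 0 up, 0.024 fully down on its stop; about 0.022 when held by both catches.
- rock (a joint): Tilt of the plate about the magazine's x axis, rad: 0 level, limits +-0.1; positive lifts the +y end.
- catch_left (a joint): Spring bolt at the +y end, steel, bevelled on top and flat below: m pushed back into its housing. 0 fully out (reaching 5 mm over the plate's end), about 0.005 while the plate's edge slides past. It moves back out by itself when the plate is within about 2 mm of fully down at that end.
- catch_right (a joint): The same bolt at the -y end.
- tamper: Wooden tamper, loose, 0.2 to 0.4 kg: flat plywood sole 64 (x) x 90 (y) x 18 mm, on it a shoulder block 46 x 46 mm up to 40 mm, then a square handle 30 x 30 mm up to 94 mm. Origin: centre of the sole's underside, z up along the handle. It starts standing on the worktop.
- sanding_block: Sanding block, loose, 0.08 kg: cork-coloured block 62 (x) x 113 (y) x 31 mm with abrasive paper under it. Origin: centre of the underside, z up, y along its length. It starts lying flat.
- tape_measure: Bystander: yellow steel tape, 36 x 78 x 63 mm, loose; origin at the centre of its underside.
- offcut: Bystander: red-brown hardwood offcut 40 x 130 x 30 mm, loose, lying flat; origin at the centre of its underside. Narrower than the sanding block.
Mind the look-alikes: they are no part of the job. There is more than one size of the tamper; the one meant has the size given above.

How it is judged:
By the outcome, as a careful person would: the job done as asked, in the order asked, and still so for the second after the job is handed in, with the robot touching nothing.
It also fails if it takes over 64 s, if anything falls off the work surface, if the arm or the gripper's body presses on something with over 40 N, if the wrist force passes 120 N, or if a joint passes its speed limit or range.

ROBOT

A 7-joint arm with a two-finger parallel gripper is mounted at the origin on a cart in front of the work surface, level with it; the furniture and walls round the work are solid. World frame = base frame: x ahead of the robot, y to its left, z up, the work surface at z = 0. Lengths are in m, angles in rad, forces in N, time in s.
With the tool pointing down it reaches from about 0.425 to 0.925 m from the base axis. Payload 6.8 kg.
Tool frame: the origin (TCP) lies at the very end of the fingers, on their centre line; the grasp point (between the pads) lies 19 mm behind it; z points along the fingers, y is the line along which they close (so a half turn about z gives the same grasp; the last joint's range is limited). The gripper opens to 85 mm and grips with 20 to 120 N. Pads are 22 mm wide; open, the fingers measure 114 mm over their backs; the gripper's body (76 mm by 85 mm) begins 54 mm behind the grasp point. The pads swing forward as they close: fully open they stand 13 mm farther back than shut.
Start: joints at [-1.329, 0.477, 0.022, 1.555, -0.011, 1.109, -0.083], TCP at [0.231, 0.634, 0.231] pointing down, gripper open.
Joint ranges: [-2.96, 2.96], [-0.34, 2.1], [-1.41, 1.46], [0.24, 2.44], [-1.37, 4.51], [0.17, 1.92], [-2.96, 2.96]. Speed limits (rad/s): [2.39, 2.39, 3.14, 3.14, 3.14, 3.14, 3.14].

INTERFACE

Orientations are given as a unit quaternion [w, x, y, z].
In Python, from station import bot gives the robot as it stands.
- The arm moves only by the tool apply_moves, never from a script. Its argument "deltas" is a list of rows, each a list of 3 entries, a list of its own where there are three numbers: the closure, from 0 (fully open) to 1 (shut), then the shift along the tool's x, y, z in units of 0.2 m (1.0 is 0.2 m), then the turn about the tool's z in units of 2 pi rad (1.0 is 2 pi rad). A call has 1 to 12 rows; each row is the pose to reach, as a shift and turn from the pose commanded when the call began, along the tool's axes at that moment, turning the shorter way round; what a row does not reach only later rows make up. A row lasts 1/10 s, in which the tool goes at most 50 mm and 8.59 degrees, less where a joint would pass 70% of its speed; a pose out of reach is approached as far as the arm can. A call with a number of a shift or a turn outside -1 to 1 is refused whole. A call with a gripper value outside its range is refused whole. The fingers move at their own pace and stop on an object; "squeeze" is the grip in N (left out, the last holds). Time passes only in rows, so rows that repeat a pose let the fingers close. It gives the time, the measured TCP pose, the force, the opening and the grip force at its end, in the units of the state.
- bot.get_obs(): the state, without advancing time (a new reading comes with each control period).
- bot.read_camera(name): name is "scene" or "top"; returns a dict with "color" (400x640x3 uint8, red, green, blue), "intrinsics" (3x3 intrinsics, pixels), "pose" (4x4, takes a point from camera to world coordinates). Camera axes: x right, y down, z forward; pixel columns grow to the right and rows downward; lengths in m; the calibration is good to about 2 mm. A picture is of the moment at which its call begins. There is no depth.
- bot.hand_in(): hands the job in; it is judged then, once.
Trained networks look in a picture, given as the dict that the camera call returned (one of the last four; its "shot" number tells which), for a name from the list of things; names that differ only in an ending like _2 or _b are one class to them, and where a whole thing is asked for, a point or a joint stands for the part that bears it (a point fixed in the world has none). Each returns a list of dicts, best first, with "confidence" (0 to 1); they miss things now and then, are a little off and sometimes report something else, mostly with a low value. They report only what shows in the picture. A call takes as long as a camera call. They do not tell look-alikes from the thing itself.
- bot.look_for(picture, target): "point" ([x, y, z] in m, in world coordinates, good to about 4 mm: the middle of the surface that is visible of it).
The state is a dict: "t": time; "q": joint angles; "joint_vel": joint speeds; "joint_torque": joint torques, N m; "eef_pos": TCP position; "tool_rot": TCP orientation; "contact_force": force on the tool from outside, world axes, zero at the start; "torque": the same for the moment, N m; "gripper_width": opening from 0.0 (shut) to 1.0 (fully open); "grasp_force": force on a finger pad.
Only numpy, scipy, OpenCV 4.12 (cv2) and the standard library are available. Lean on these libraries where they do the work, as an engineer would, in place of code of your own. Each camera call takes 0.05 s, during which the arm holds its last target. There are 200 camera calls.

## Working session

There is one attempt and no reset: what is moved stays moved. The work goes in short steps, Python scripts to look and compute and a tool call to move; the robot and the scene stay as the last step left them, time stands still between calls to the robot, and variables do not carry over. Pictures are saved under pics/ and viewed, at most 13 in all, crops included, and the job is handed in when it is done.

Besides the shell and the picture viewer there is one more tool, called after "Call:" in YAML: its name, and indented under it one key for each argument. apply_moves: Moves the arm, as the interface text tells. Its arguments: {"type":"object","properties":{"deltas":{"type":"array","items":{"type":"array"}},"squeeze":{"type":"number"}},"required":["deltas"]}

```bash
mkdir -p pics; ls; cat > h.py <<'E'
import numpy as np, cv2
from station import bot
def snap(name):
    p=bot.read_camera(name); return p
def save(p,fn): cv2.imwrite('pics/'+fn,cv2.cvtColor(p['color'],cv2.COLOR_RGB2BGR))
def proj(p,X):
    T=np.linalg.inv(p['pose']); X=np.atleast_2d(X); c=X@T[:3,:3].T+T[:3,3]; u=c@np.array(p['intrinsics']).T; return u[:,:2]/u[:,2:]
def ray(p,uv,z):
    K=np.array(p['intrinsics']); uv=np.atleast_2d(uv).astype(float); d=np.c_[uv,np.ones(len(uv))]@np.linalg.inv(K).T@p['pose'][:3,:3].T
    o=p['pose'][:3,3]; return o+d*((z-o[2])/d[:,2:])
E
python3 - <<'E'
from h import *
np.set_printoptions(precision=4,suppress=True)
for n in ('scene','top'):
    p=snap(n); save(p,n+'0.png'); print(n,p['pose'].tolist(),p['intrinsics'])
    for t in ('magazine','press_plate','tamper','sanding_block','tape_measure','offcut'):
        for r in bot.look_for(p,t)[:4]: print(t,np.round(r['point'],3),round(r['confidence'],2),proj(p,r['point'])[0])
s=bot.get_obs(); print(s)
E
```

```text
pics
scene [[0.8282521151181224, -0.44064356231619556, 0.3461671341875911, 0.18335636107546283], [-0.5601046700919564, -0.632529319227082, 0.5349667455639696, -0.5313522573115457], [-0.01676879075954241, -0.6369771670220349, -0.7707002636233139, 0.8507083249293067], [0.0, 0.0, 0.0, 1.0]] [[381.8109   0.     324.9368]
 [  0.     381.8109 197.0161]
 [  0.       0.       1.    ]]
magazine [ 0.564 -0.04   0.056] 0.67 [345.3422 207.5406]
press_plate [ 0.57  -0.02   0.061] 0.77 [342.7409 200.3795]
tamper [ 0.702 -0.005  0.012] 0.76 [376.3736 187.576 ]
tamper [ 0.513 -0.302  0.017] 0.57 [393.9921 301.6429]
sanding_block [0.51  0.238 0.029] 0.58 [276.7108 161.6327]
tape_measure [ 0.379 -0.071  0.049] 0.89 [291.2694 251.6948]
offcut [ 0.641 -0.261  0.032] 0.75 [423.556  257.7205]
top [[0.01613456252293753, -0.9829593990369092, 0.1831133412321224, 0.32302282930615], [-0.9998581508105259, -0.01674664570515624, -0.0017966956841568157, 0.003635046303074369], [0.004832613159452698, -0.18305837785423604, -0.9830901668450492, 1.365838124154603], [0.0, 0.0, 0.0, 1.0]] [[459.8949   0.     320.2142]
 [
[... 344 characters left out ...]
g_block [0.516 0.25  0.033] 0.79 [234.864  218.3994]
tape_measure [ 0.378 -0.064  0.064] 0.64 [342.2493 267.1295]
offcut [ 0.651 -0.254  0.031] 0.87 [405.9852 176.5802]
{'t': 0.7, 'q': array([-1.3291,  0.4769,  0.0224,  1.5554, -0.0115,  1.1093, -0.0831]), 'joint_vel': array([-0.0006,  0.0005,  0.0004, -0.0011,  0.001 , -0.    ,  0.0004]), 'joint_torque': array([ -0.0013, -59.616 ,   1.605 , -28.1501,   0.0124,   0.0012,
        -0.    ]), 'eef_pos': array([0.2313, 0.6341, 0.2314]), 'tool_rot': array([-0.    ,  0.174 ,  0.9847,  0.    ]), 'contact_force': array([-0.5911, -0.2222, -0.0494]), 'torque': array([-0.0092,  0.0067, -0.0068]), 'grasp_force': 0.0, 'gripper_width': 0.9981374500530971}
```

View pics/scene0.png

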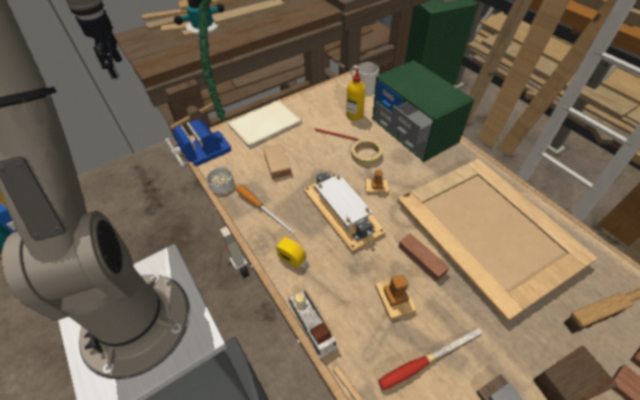

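View pics/top0.png

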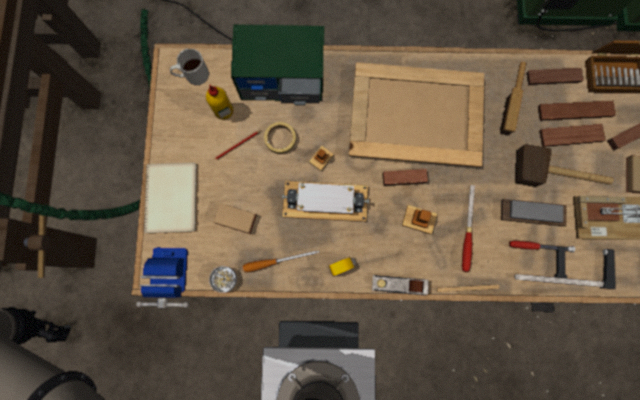

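The two tamper candidates are the large one at scene (396,293) / top (420,218) and the small one at scene (376,183) / top (320,158). The plate at top (327,198) was also reported as a tamper, but it isn't one. By size I expect the large one, so I'll check with a close crop.

```bash
python3 - <<'E'
from h import *
S=snap('scene');T=snap('top')
np.savez('cal.npz',Sp=S['pose'],Sk=S['intrinsics'],Tp=T['pose'],Tk=T['intrinsics'],S=S['color'],T=T['color'])
def crop(p,x,y,w,h,k): 
    return cv2.resize(cv2.cvtColor(p['color'],cv2.COLOR_RGB2BGR)[y:y+h,x:x+w],None,fx=k,fy=k,interpolation=cv2.INTER_CUBIC)
a=crop(S,365,255,65,65,6); b=crop(T,390,188,65,65,6)
c=crop(T,280,140,100,84,3.9); c=c[:200,:390]; d=crop(T,205,195,65,33,6)[:198,:390]
cv2.imwrite('pics/crop1.png',np.vstack([np.hstack([a,b])]+[np.hstack([cv2.resize(c,(390,200)),cv2.resize(d,(390,200))])]))
E
```

```text
(no output)
```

View pics/crop1.png

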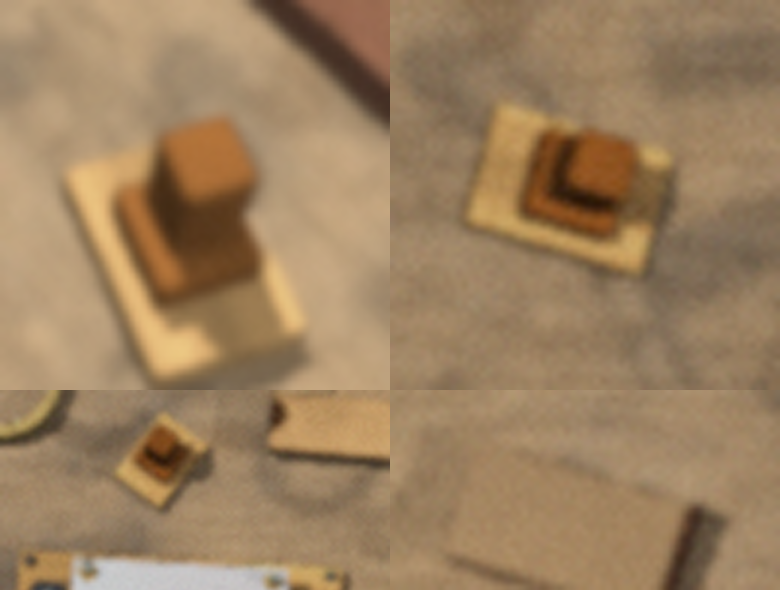

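The crop shows the large tamper. Its sole corners in top pixels are about (408,205), (437,213), (432,233) and (403,225), which is roughly 64x90 mm. The small one is far smaller. Next I'll fit the poses with an edge model.

```bash
cat >> h.py <<'E'
from scipy.optimize import minimize
def box(w,l,z0,z1,top_only=False,cx=0,cy=0):
    c=np.array([[cx+a*w/2,cy+b*l/2] for a,b in((-1,-1),(1,-1),(1,1),(-1,1))]); E=[]
    for i in range(4):
        p,q=c[i],c[(i+1)%4]; E.append((np.r_[p,z1],np.r_[q,z1]))
        if not top_only: E.append((np.r_[p,z0],np.r_[q,z0]))
    return E
def place(X,pose):
    c,s=np.cos(pose[2]),np.sin(pose[2]); return np.c_[X[:,0]*c-X[:,1]*s+pose[0],X[:,0]*s+X[:,1]*c+pose[1],X[:,2]]
def grads(p,sig):
    im=cv2.GaussianBlur(p['color'].astype(np.float32),(0,0),sig)
    return cv2.Sobel(im,cv2.CV_32F,1,0)/8,cv2.Sobel(im,cv2.CV_32F,0,1)/8
def score(pose,E,views):
    tot=0;t=np.linspace(.04,.96,25)[:,None]
    for p,(gx,gy) in views:
        for a,b in E:
            uv=proj(p,place(a+(b-a)*t,pose)).astype(np.float32); d=uv[-1]-uv[0]; n=np.array([-d[1],d[0]])/np.linalg.norm(d)
            g=cv2.remap(gx,uv[:,0],uv[:,1],cv2.INTER_LINEAR)*n[0]+cv2.remap(gy,uv[:,0],uv[:,1],cv2.INTER_LINEAR)*n[1]
            g=g.reshape(25,-1); tot+=np.linalg.norm(g.mean(0))*np.linalg.norm(d)**.5
    return -tot
def fit(x0,E,pics):
    x=np.array(x0,float)
    for sig,st in((2.2,(.012,.012,.12)),(1.2,(.004,.004,.04))):
        v=[(p,grads(p,sig)) for p in pics]
        r=min((minimize(score,x+np.array(st)*k,args=(E,v),method='Nelder-Mead',options=dict(initial_simplex=np.vstack([x+np.array(st)*k]+[x+np.array(st)*k+np.eye(3)[i]*st for i in range(3)]))) for k in(np.array([0,0,0]),np.array([-.7,.3,-.7]),np.array([.3,-.7,.5]))),key=lambda r:r.fun); x=r.x
    return x,r.fun
def draw(p,im,E,pose,k,off,col=(0,255,0)):
    for a,b in E:
        uv=(proj(p,place(np.array([a,b]),pose))-off+.5)*k; cv2.line(im,tuple(map(int,uv[0])),tuple(map(int,uv[1])),col,1)
TAMP=box(.064,.090,0,.018)+box(.03,.03,.04,.094,True)
BLK=box(.062,.113,0,.031)
PL=box(.08,.16,.051,.061,True)
MAG=box(.11,.25,0,.015,True)
E
cat > fit0.py <<'E'
from h import *
np.set_printoptions(precision=4,suppress=True)
c=np.load('cal.npz'); S=dict(pose=c['Sp'],intrinsics=c['Sk'],color=c['S']);T=dict(pose=c['Tp'],intrinsics=c['Tk'],color=c['T'])
q=ray(T,[(408,205.2),(437.2,213.5),(431.7,233.3),(402.8,225)],.018);print('tamper clicks',q.mean(0),np.linalg.norm(np.diff(q,axis=0),axis=1))
d=q[0]-q[1];ty=np.arctan2(d[1],d[0])-np.pi/2
q2=ray(T,[(223.3,204.5),(255.5,214.5),(214.5,222.5)],.031);d=q2[0]-q2[1];by=np.arctan2(d[1],d[0])-np.pi/2
print('blk',(q2[1]+q2[2])/2,np.linalg.norm(d),np.linalg.norm(q2[2]-q2[0]))
M=[('tamper',TAMP,[*q.mean(0)[:2],ty]),('block',BLK,[*((q2[1]+q2[2])/2)[:2],by]),('mag',MAG+PL,[.572,-.017,0])]
out=[]
for n,E,x0 in M:
    for v in([S,T],[T],[S]): x,f=fit(x0,E,v);print(n,x,f); out.append((E,x)) if len(v)==2 else 0
def panel(p,x,y,w,h,k):
    im=cv2.resize(cv2.cvtColor(p['color'],cv2.COLOR_RGB2BGR)[y:y+h,x:x+w],None,fx=k,fy=k,interpolation=cv2.INTER_CUBIC)
    for E,x_ in out: draw(p,im,E,x_,k,(x,y))
    return cv2.resize(im,(390,290))
cv2.imwrite('pics/fit0.png',np.vstack([np.hstack([panel(T,270,167,110,82,3.55),panel(T,390,188,65,48,6)]),np.hstack([panel(S,295,165,100,75,3.9),panel(T,205,190,65,48,6)])]))
E
python3 fit0.py
```

```text
tamper clicks [ 0.5248 -0.295   0.018 ] [0.0895 0.062  0.0879]
blk [0.5158 0.2498 0.031 ] 0.1000623903988769 0.05847555536585667
tamper [ 0.5247 -0.2939 -0.2952] -1302.886474609375
tamper [ 0.5273 -0.2953 -0.2701] -624.5572509765625
tamper [ 0.5213 -0.3029 -0.2913] -724.87548828125
block [ 0.5125  0.2429 -0.2392] -754.955078125
block [ 0.5128  0.2404 -0.2465] -402.55084228515625
block [ 0.5139  0.2523 -0.2399] -418.4227600097656
mag [ 0.5768 -0.0131 -0.036 ] -2450.600341796875
mag [ 0.5777 -0.0126 -0.0331] -1278.8009033203125
mag [ 0.576  -0.0142 -0.0422] -1209.3238525390625
```

View pics/fit0.png

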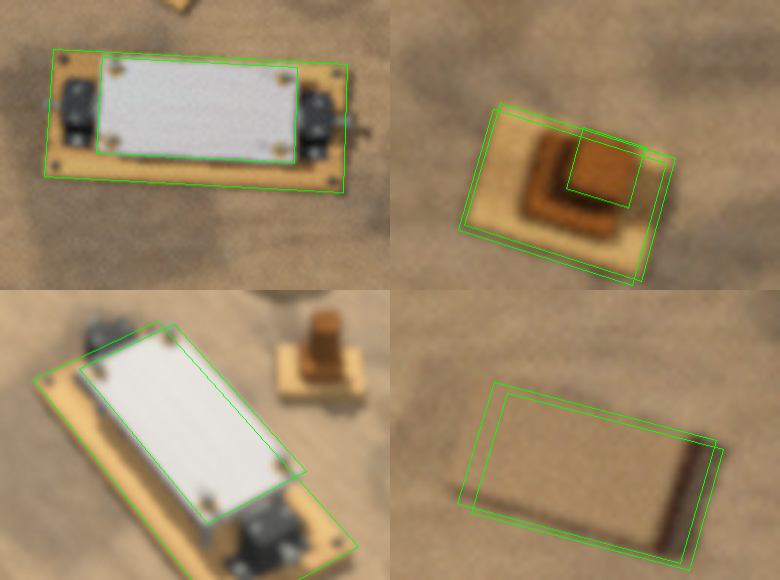

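```bash
cat >> h.py <<'E'
def visE(boxes,pose,p):
    """edges adjoining a face that the camera sees; boxes = (w,l,z0,z1)"""
    o=p['pose'][:3,3]; c,s=np.cos(pose[2]),np.sin(pose[2]); d=o[:2]-pose[:2]; l=np.array([c*d[0]+s*d[1],-s*d[0]+c*d[1]]); E=[]
    for w,L,z0,z1 in boxes:
        k=np.array([[-w,-L],[w,-L],[w,L],[-w,L]])/2; vis=[l[1]<-L/2,l[0]>w/2,l[1]>L/2,l[0]<-w/2]
        for i in range(4):
            a,b=k[i],k[(i+1)%4]; E.append((np.r_[a,z1],np.r_[b,z1]))
            if vis[i]: E.append((np.r_[a,z0],np.r_[b,z0]))
            if (vis[i] or vis[i-1]) and z1-z0>.015: E.append((np.r_[a,z0],np.r_[a,z1]))
    return E
def fitv(x0,boxes,pics,off=None):
    """joint fit; off: per-view (dx,dy) nuisance none"""
    x=np.array(x0,float)
    for sig,st in((2.,(.010,.010,.08)),(1.1,(.004,.004,.03))):
        v=[(p,grads(p,sig)) for p in pics]; st=np.array(st)
        f=lambda z:sum(score(z,visE(boxes,z,p),[(p,g)]) for p,g in v)
        rs=[minimize(f,x+st*k,method='Nelder-Mead',options=dict(initial_simplex=np.vstack([x+st*k]+[x+st*k+np.eye(3)[i]*st for i in range(3)]))) for k in np.array([[0,0,0],[-.8,.3,-.7],[.3,-.8,.5],[.6,.7,0]])]
        r=min(rs,key=lambda r:r.fun); x=r.x
    return x,r.fun
TB=[(.064,.09,0,.018),(.03,.03,.04,.094)]; BB=[(.062,.113,0,.031)]; MB=[(.08,.16,.051,.061),(.11,.25,0,.015)]
E
cat > fit1.py <<'E'
from h import *
np.set_printoptions(precision=4,suppress=True)
c=np.load('cal.npz'); S=dict(pose=c['Sp'],intrinsics=c['Sk'],color=c['S']);T=dict(pose=c['Tp'],intrinsics=c['Tk'],color=c['T'])
out=[]
for n,B,x0 in (('tamper',TB,[.5245,-.295,-.28]),('block',BB,[.516,.252,-.25]),('mag',MB,[.577,-.013,-.036])):
    for v in([T],[S],[S,T]): x,f=fitv(x0,B,v);print(n,x,f)
    out.append((B,x))
def panel(p,x,y,w,h,k):
    im=cv2.resize(cv2.cvtColor(p['color'],cv2.COLOR_RGB2BGR)[y:y+h,x:x+w],None,fx=k,fy=k,interpolation=cv2.INTER_CUBIC)
    for B,x_ in out: draw(p,im,visE(B,x_,p),x_,k,(x,y))
    return cv2.resize(im,(390,290))
cv2.imwrite('pics/fit1.png',np.vstack([np.hstack([panel(S,365,260,70,52,5.57),panel(T,390,188,65,48,6)]),np.hstack([panel(S,250,135,55,41,7.1),panel(T,205,190,65,48,6)])]))
E
python3 fit1.py
```

```text
tamper [ 0.5274 -0.2952 -0.2696] -771.5999755859375
tamper [ 0.525  -0.293  -0.3096] -963.1636352539062
tamper [ 0.527  -0.2939 -0.308 ] -1677.262451171875
block [ 0.5128  0.2414 -0.2555] -458.7254638671875
block [ 0.5145  0.2524 -0.2518] -586.6817626953125
block [ 0.5131  0.2455 -0.2548] -968.11962890625
mag [ 0.5786 -0.0125 -0.0331] -1705.9949951171875
mag [ 0.5779 -0.0143 -0.0453] -1730.814453125
mag [ 0.5784 -0.013  -0.0389] -3408.877685546875
```

View pics/fit1.png

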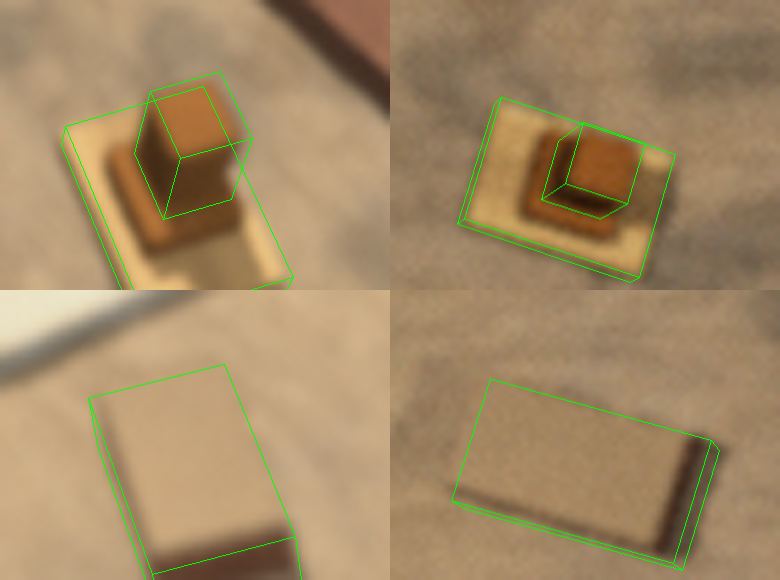

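The tamper fit is sound, and the sole measures about 90x63 mm. The block looks shorter than its model, so I'll fit its size freely and rerun with the tamper as a check.

```bash
cat > fit2.py <<'E'
from h import *
np.set_printoptions(precision=4,suppress=True)
c=np.load('cal.npz'); S=dict(pose=c['Sp'],intrinsics=c['Sk'],color=c['S']);T=dict(pose=c['Tp'],intrinsics=c['Tk'],color=c['T'])
for n,mk,x0 in (('block',lambda d:[(d[0],d[1],0,d[2])],[.515,.25,-.25,.060,.104,.03]),('tamper',lambda d:[(d[0],d[1],0,.018),(d[2],d[2],.04,.094)],[.5265,-.294,-.29,.064,.09,.03])):
    for v in([T],[S],[S,T]):
        g=[(p,grads(p,1.1)) for p in v]; st=np.array([.005,.005,.03,.005,.008,.004])
        # mean-gradient score (length-free)
        f=lambda z:sum(score(z,visE(mk(z[3:]),z,p),[(p,q)]) for p,q in g)
        best=min((minimize(f,np.array(x0)+s,method='Nelder-Mead',options=dict(maxiter=1500,initial_simplex=np.vstack([np.array(x0)+s]+[np.array(x0)+s+np.eye(6)[i]*st for i in range(6)]))) for s in (np.zeros(6),-.5*st,st*[.5,-.5,0,.5,.5,0],st*[-.5,.5,.5,-.5,0,.5])),key=lambda r:r.fun)
        print(n,best.x,best.fun)
# profile along block length in top view
a=np.arange(-.08,.081,.004); 
for z in(.031,):
    P=np.array([[ [u,y,z] for u in np.linspace(-.02,.02,9)] for y in a]).reshape(-1,3)
    for nm,p in(('T',T),('S',S)):
        uv=proj(p,place(P,[.515,.250,-.25])).astype(np.float32); g=cv2.remap(p['color'],uv[:,0],uv[:,1],cv2.INTER_LINEAR).reshape(-1,3).mean(1).reshape(len(a),9).mean(1)
        print(nm,' '.join(f'{int(round(y*1000))}:{int(v)}' for y,v in zip(a,g)))
E
python3 fit2.py
```

```text
block [ 0.5202  0.2565 -0.2717  0.0685  0.1054  0.0152] -502.57684326171875
block [ 0.512   0.2447 -0.2611  0.0635  0.1131  0.0411] -627.3905639648438
block [ 0.5133  0.2445 -0.2702  0.0643  0.1155  0.0419] -1081.4068603515625
tamper [ 0.5258 -0.2941 -0.2523  0.0575  0.0841  0.0287] -858.6890258789062
tamper [ 0.524  -0.2932 -0.3097  0.0553  0.0869  0.0272] -1055.5240478515625
tamper [ 0.5246 -0.2935 -0.2809  0.0556  0.0855  0.0276] -1881.263427734375
T -80:136 -76:136 -72:127 -68:99 -64:80 -60:73 -56:56 -52:62 -48:103 -44:127 -40:130 -36:130 -32:130 -28:130 -24:130 -20:130 -16:130 -12:130 -8:131 -4:131 0:133 4:132 8:132 12:132 16:132 20:133 24:132 28:133 32:132 36:132 40:133 44:132 48:132 52:133 56:130 60:123 64:123 68:124 72:122 76:122 80:122
S -80:87 -76:73 -72:65 -68:65 -64:68 -60:75 -56:92 -52:117 -48:142 -44:157 -40:163 -36:163 -32:163 -28:163 -24:162 -20:162 -16:162 -12:162 -8:162 -4:162 0:162 4:162 8:162 12:161 16:162 20:161 24:161 28:160 32:160 36:160 40:160 44:160 48:159 52:158 56:157 60:159 64:162 68:165 72:167 76:167 80:164
```

```bash
cat > go.py <<'E'
# usage: go.py x y z toolYdeg  -> shift (tool axes, /0.2) and turn (/2pi) from the present pose
import sys,numpy as np
from scipy.spatial.transform import Rotation as R
from station import bot
s=bot.get_obs(); q=s['tool_rot']; r=R.from_quat(q,scalar_first=True); M=r.as_matrix()
x=np.array(list(map(float,sys.argv[1:4]))); yaw=np.degrees(np.arctan2(M[1,1],M[0,1]))
print('t',round(s['t'],2),'pos',s['eef_pos'].round(4),'yawY',yaw.round(2),'tilt',M[:,2].round(4),'F',s['contact_force'].round(1),'M',s['torque'].round(2),'w',round(s['gripper_width'],3),'q',s['q'].round(2))
print('shift',(M.T@(x-s['eef_pos'])/.2).round(4))
if len(sys.argv)>4:
    d=(yaw-float(sys.argv[4])+90)%180-90; print('turn',round(d/360,4))
E
python3 go.py .50 .25 .231; python3 go.py .5255 -.2937 .16 73.7
```

```text
t 0.8 pos [0.2313 0.6341 0.2314] yawY 69.95 tilt [-0.e+00  1.e-04 -1.e+00] F [0.5 0.3 0.1] M [ 0.04 -0.01 -0.  ] w 1.001 q [-1.33  0.48  0.02  1.56 -0.01  1.11 -0.08]
shift [-1.9203e+00 -1.3438e+00  1.6000e-03]
t 0.8 pos [0.2313 0.6341 0.2314] yawY 69.95 tilt [-0.e+00  1.e-04 -1.e+00] F [0.5 0.3 0.1] M [ 0.04 -0.01 -0.  ] w 1.001 q [-1.33  0.48  0.02  1.56 -0.01  1.11 -0.08]
shift [-2.972  -3.854   0.3564]
turn -0.0104
```

Call:
apply_moves:
  deltas:
    - [0, [-0.2, -0.14, 0], 0]
    - [0, [-0.4, -0.28, 0], 0]
    - [0, [-0.6, -0.42, 0], 0]
    - [0, [-0.8, -0.56, 0], 0]
    - [0, [-1, -0.7, 0], 0]
    - [0, [-1, -0.7, 0], 0]

```text
t: 1.4
eef_pos: [0.377, 0.4269, 0.2317]
tool_rot: [0.002, 0.18, 0.984, -0.001]
contact_force: [0.0, 1.0, -0.3]
gripper_width: 1.0
grasp_force: 0.0
```

Call:
apply_moves:
  deltas:
    - [0, [-0.2, -0.14, 0], 0]
    - [0, [-0.4, -0.28, 0], 0]
    - [0, [-0.6, -0.45, 0], 0]
    - [0, [-0.8, -0.6, 0], 0]
    - [0, [-0.9, -0.75, 0], 0]
    - [0, [-0.9, -0.9, 0], 0]

```text
t: 2.0
eef_pos: [0.4812, 0.2, 0.2316]
tool_rot: [0.001, 0.176, 0.984, -0.0]
contact_force: [-0.1, 0.1, -0.0]
gripper_width: 1.001
grasp_force: 0.0
```

```bash
python3 go.py .5255 -.2937 .16 73.7
```

```text
t 2.0 pos [0.4812 0.2    0.2316] yawY 69.67 tilt [ 2.1e-03 -6.0e-04 -1.0e+00] F [-0.1  0.1 -0. ] M [0.02 0.02 0.02] w 1.001 q [-0.69  0.22  0.2   1.93 -0.05  0.99  0.75]
shift [-1.0647 -2.2379  0.3598]
turn -0.0112
```

Call:
apply_moves:
  deltas:
    - [0, [-0.05, -0.2, 0], 0]
    - [0, [-0.15, -0.4, 0], 0]
    - [0, [-0.25, -0.6, 0], 0]
    - [0, [-0.35, -0.8, 0], 0]
    - [0, [-0.45, -1, 0], 0]
    - [0, [-0.45, -1, 0], 0]

```text
t: 2.6
eef_pos: [0.4948, -0.0222, 0.2319]
tool_rot: [0.001, 0.179, 0.984, -0.001]
contact_force: [-0.2, 0.6, 0.3]
gripper_width: 0.996
grasp_force: 0.0
```

Call:
apply_moves:
  deltas:
    - [0, [-0.1, -0.2, 0], 0]
    - [0, [-0.2, -0.4, 0.05], 0]
    - [0, [-0.3, -0.6, 0.1], 0]
    - [0, [-0.4, -0.8, 0.15], -0.005]
    - [0, [-0.5, -0.95, 0.2], -0.011]
    - [0, [-0.5, -0.95, 0.2], -0.011]
    - [0, [-0.5, -0.95, 0.2], -0.011]

```text
t: 3.3
eef_pos: [0.5234, -0.2282, 0.1909]
tool_rot: [-0.0, 0.141, 0.99, 0.0]
contact_force: [0.2, 1.2, 0.7]
gripper_width: 1.002
grasp_force: 0.0
```

```bash
python3 go.py .5255 -.2937 .13 73.7
```

```text
t 3.3 pos [ 0.5234 -0.2282  0.1909] yawY 73.82 tilt [-8.e-04  3.e-04 -1.e+00] F [0.2 1.2 0.7] M [ 0.04 -0.02 -0.03] w 1.002 q [-0.03  0.37  0.43  1.87 -0.19  0.94  1.77]
shift [-0.1014 -0.3115  0.3045]
turn 0.0003
```

Call:
apply_moves:
  deltas:
    - [0, [-0.05, -0.15, 0.1], 0]
    - [0, [-0.1, -0.31, 0.25], 0]
    - [0, [-0.1, -0.31, 0.3], 0]
    - [0, [-0.1, -0.31, 0.3], 0]
    - [0, [-0.1, -0.31, 0.3], 0]

```text
t: 3.8
eef_pos: [0.5265, -0.291, 0.1318]
tool_rot: [0.0, 0.139, 0.99, 0.001]
contact_force: [1.0, 0.2, 1.0]
gripper_width: 0.998
grasp_force: 0.0
```

```bash
python3 go.py .5255 -.2937 .047 73.7; python3 - <<'E'
from h import *
S=snap('scene');T=snap('top')
def crop(p,x,y,w,h): return cv2.resize(cv2.cvtColor(p['color'],cv2.COLOR_RGB2BGR)[y:y+h,x:x+w],(390,390),interpolation=cv2.INTER_CUBIC)
cv2.imwrite('pics/pre.png',np.hstack([crop(S,345,225,100,100),crop(T,370,168,100,100)]))
E
```

```text
t 3.8 pos [ 0.5265 -0.291   0.1318] yawY 74.06 tilt [ 5.0e-04  1.2e-03 -1.0e+00] F [1.  0.2 1. ] M [-0.01 -0.05 -0.04] w 0.998 q [ 0.1   0.49  0.41  1.85 -0.25  0.85  1.92]
shift [ 0.001  -0.0148  0.4239]
turn 0.001
```

View pics/pre.png

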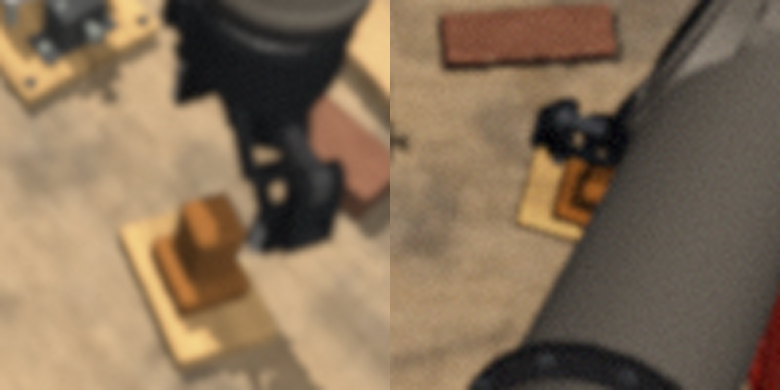

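```bash
python3 - <<'E'
from h import *
c=np.load('cal.npz')
for k,off in(('S',(345,225)),('T',(370,168))):
    p=dict(pose=c[k+'p'],intrinsics=c[k+'k']); P=np.array([[.5265,-.291,.1318],[.5265,-.291,.16],[.5255,-.2937,.094],[.5255,-.2937,.0],[.4835,-.291,.145],[.5265,-.249,.145]])
    print(k,((proj(p,P)-off)*3.9).round(0).tolist())
E
python3 go.py 0 0 0
```

```text
S [[222.0, 178.0], [230.0, 152.0], [215.0, 216.0], [194.0, 289.0], [163.0, 208.0], [174.0, 110.0]]
T [[224.0, 174.0], [234.0, 167.0], [216.0, 183.0], [188.0, 202.0], [231.0, 232.0], [168.0, 170.0]]
t 3.9 pos [ 0.5269 -0.2916  0.1325] yawY 74.06 tilt [ 2.e-03  3.e-04 -1.e+00] F [ 0.2  0.2 -0. ] M [ 0.   -0.03  0.03] w 0.999 q [ 0.1   0.49  0.41  1.85 -0.25  0.85  1.92]
shift [2.9346 0.6782 0.6576]
```

```bash
python3 - <<'E'
from h import *
from scipy.spatial.transform import Rotation as R
o=bot.get_obs(); M=R.from_quat(o['tool_rot'],scalar_first=True).as_matrix(); t=o['eef_pos']
ims=[]
for n,(x,y) in(('scene',(362,222)),('top',(385,175))):
    p=snap(n); k=6.5; im=cv2.resize(cv2.cvtColor(p['color'],cv2.COLOR_RGB2BGR)[y:y+60,x:x+60],None,fx=k,fy=k,interpolation=cv2.INTER_CUBIC)
    for s in(1,-1):
        C=np.array([[a,s*b,-z] for z in(.013,.055) for a,b in((-.011,.0425),(.011,.0425),(.011,.057),(-.011,.057))])@M.T+t
        uv=((proj(p,C)-(x,y)+.5)*k).astype(int)
        for i in range(4):
            for a,b in((i,(i+1)%4),(4+i,4+(i+1)%4),(i,i+4)): cv2.line(im,uv[a].tolist(),uv[b].tolist(),(0,255,0) if s>0 else (255,255,0),1)
    ims.append(im)
cv2.imwrite('pics/ov.png',np.hstack(ims))
E
```

```text
(no output)
```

View pics/ov.png

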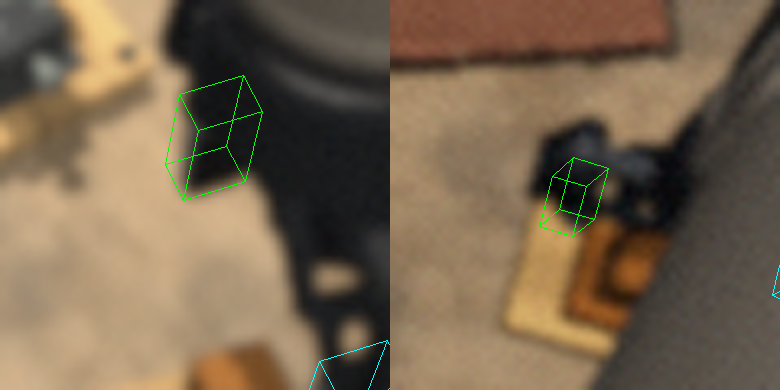

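The overlay shows both fingers straddling the handle, with the tips within a few mm of where I predicted them. I'll descend and grip.

Call:
apply_moves:
  deltas:
    - [0, [0, -0.015, 0.1], 0]
    - [0, [0, -0.015, 0.2], 0]
    - [0, [0, -0.015, 0.3], 0]
    - [0, [0, -0.015, 0.37], 0]
    - [0, [0, -0.015, 0.42], 0]
    - [0, [0, -0.015, 0.42], 0]
    - [0, [0, -0.015, 0.42], 0]

```text
t: 4.7
eef_pos: [0.525, -0.2964, 0.0478]
tool_rot: [0.0, 0.14, 0.99, -0.0]
contact_force: [0.3, -0.7, -0.8]
gripper_width: 1.0
grasp_force: 0.0
```

Call:
apply_moves:
  deltas:
    - [0.4, [0, 0, 0], 0]
    - [0.8, [0, 0, 0], 0]
    - [1, [0, 0, 0], 0]
    - [1, [0, 0, 0], 0]
    - [1, [0, 0, 0], 0]
    - [1, [0, 0, 0], 0]
    - [1, [0, 0, 0], 0]
    - [1, [0, 0, 0], 0]
  squeeze: 70

```text
t: 5.5
eef_pos: [0.5252, -0.2962, 0.0478]
tool_rot: [0.0, 0.14, 0.99, 0.0]
contact_force: [-0.3, 2.6, 6.2]
gripper_width: 0.34
grasp_force: 69.9
```

```bash
python3 go.py .5255 -.2937 .16
```

```text
t 5.5 pos [ 0.5252 -0.2962  0.0478] yawY 73.93 tilt [ 9.e-04  0.e+00 -1.e+00] F [-0.3  2.6  6.2] M [ 0.33  0.05 -0.01] w 0.34 q [ 0.15  0.61  0.35  1.89 -0.32  0.7   1.98]
shift [ 0.0015  0.0123 -0.561 ]
```

Call:
apply_moves:
  deltas:
    - [1, [0, 0, -0.05], 0]
    - [1, [0, 0, -0.15], 0]
    - [1, [0, 0, -0.3], 0]
    - [1, [0, 0, -0.45], 0]
    - [1, [0, 0, -0.56], 0]
    - [1, [0, 0, -0.56], 0]
    - [1, [0, 0, -0.56], 0]

```text
t: 6.2
eef_pos: [0.5241, -0.2959, 0.1587]
tool_rot: [-0.0, 0.14, 0.99, 0.0]
contact_force: [-0.0, 0.8, -4.4]
gripper_width: 0.342
grasp_force: 69.6
```

```bash
python3 go.py .578 -.0135 .16 87.7; python3 - <<'E'
from h import *
o=bot.get_obs(); z=o['eef_pos'][2]-.0478; print(z)
S=snap('scene');T=snap('top')
B=[(w,l,a+z,b+z) for w,l,a,b in TB]
for v in([S],[S,T],[T]): print(fitv([o['eef_pos'][0],o['eef_pos'][1],-.281],B,v))
E
```

```text
t 6.2 pos [ 0.5241 -0.2959  0.1587] yawY 73.92 tilt [-7.e-04  4.e-04 -1.e+00] F [-0.   0.8 -4.4] M [0.05 0.06 0.  ] w 0.342 q [ 0.09  0.46  0.43  1.83 -0.24  0.9   1.91]
shift [ 0.1323  1.4314 -0.0061]
turn -0.0383
0.11089404627706292
(array([ 0.53945602, -0.30869839, -0.09328336]), np.float64(-711.459716796875))
(array([ 0.54404941, -0.25888033, -0.3788316 ]), np.float64(-1466.4947509765625))
(array([ 0.55579024, -0.30190764, -0.79421729]), np.float64(-872.8875732421875))
```

Call:
apply_moves:
  deltas:
    - [1, [0.01, 0.1, 0], 0]
    - [1, [0.03, 0.3, 0], -0.01]
    - [1, [0.05, 0.5, 0], -0.02]
    - [1, [0.07, 0.7, 0], -0.03]
    - [1, [0.09, 0.9, 0], -0.038]
    - [1, [0.1, 1, 0], -0.038]
    - [1, [0.1, 1, 0], -0.038]

```text
t: 7.0
eef_pos: [0.5607, -0.0935, 0.1574]
tool_rot: [-0.001, 0.018, 1.0, 0.001]
contact_force: [0.1, 0.2, -3.8]
gripper_width: 0.344
grasp_force: 70.0
```

```bash
python3 go.py .578 -.0135 .16 87.7
```

```text
t 7.0 pos [ 0.5607 -0.0935  0.1574] yawY 87.98 tilt [-0.0029  0.0022 -1.    ] F [ 0.1  0.2 -3.8] M [ 0.02 -0.04  0.  ] w 0.344 q [-0.2   0.4   0.33  1.9  -0.17  0.87  1.75]
shift [-0.0723  0.4028 -0.0122]
turn 0.0008
```

Call:
apply_moves:
  deltas:
    - [1, [-0.02, 0.12, 0], 0]
    - [1, [-0.05, 0.27, 0], 0]
    - [1, [-0.07, 0.38, 0], 0]
    - [1, [-0.07, 0.4, 0.05], 0]
    - [1, [-0.07, 0.4, 0.1], 0]
    - [1, [-0.07, 0.4, 0.1], 0]
    - [1, [-0.07, 0.4, 0.1], 0]

```text
t: 7.7
eef_pos: [0.5773, -0.0212, 0.1385]
tool_rot: [-0.001, 0.022, 1.0, -0.001]
contact_force: [0.7, 0.8, -3.8]
gripper_width: 0.348
grasp_force: 70.0
```

```bash
python3 go.py .578 -.0135 .115 87.7;  python3 - <<'E'
from h import *
o=bot.get_obs(); t=o['eef_pos'];z=t[2]-.0478
ims=[]
for n,(x,y) in(('scene',(300,140)),('top',(285,160))):
    p=snap(n); k=5; im=cv2.resize(cv2.cvtColor(p['color'],cv2.COLOR_RGB2BGR)[y:y+90,x:x+78],None,fx=k,fy=k,interpolation=cv2.INTER_CUBIC)
    pz=[t[0],t[1],-.035]; draw(p,im,visE([(.064,.09,z,z+.018)],pz,p),pz,k,(x,y))
    m=[.578,-.0135,-.039]; draw(p,im,visE(MB,m,p),m,k,(x,y),(255,0,0))
    ims.append(im)
cv2.imwrite('pics/held.png',np.hstack(ims))
E
```

```text
t 7.7 pos [ 0.5773 -0.0212  0.1385] yawY 87.45 tilt [-0.0019 -0.0011 -1.    ] F [ 0.7  0.8 -3.8] M [-0.02 -0.05 -0.03] w 0.348 q [-0.31  0.44  0.31  1.89 -0.17  0.84  1.61]
shift [-0.0018  0.0388  0.1173]
turn -0.0007
```

View pics/held.png

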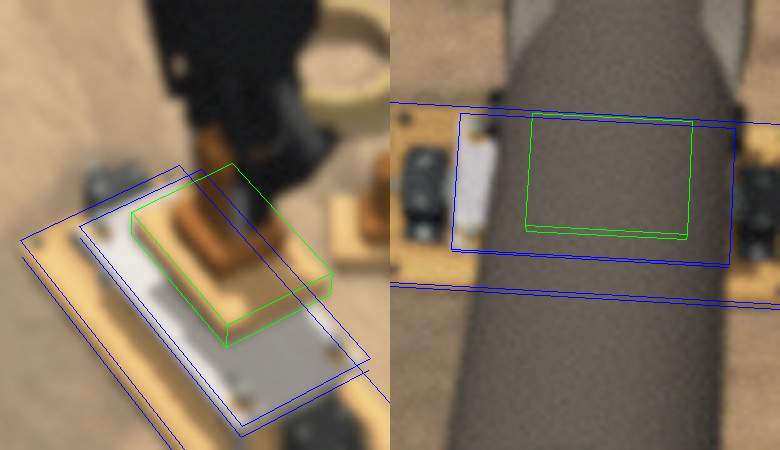

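The held sole matches its predicted outline to about 2 mm. I'll centre it over the plate and lower it.

Call:
apply_moves:
  deltas:
    - [1, [0, 0.02, 0], 0]
    - [1, [0, 0.038, 0], 0]
    - [1, [0, 0.038, 0.05], 0]
    - [1, [0, 0.038, 0.1], 0]
    - [1, [0, 0.038, 0.12], 0]
    - [1, [0, 0.038, 0.12], 0]
    - [1, [0, 0.038, 0.12], 0]
    - [1, [0, 0.038, 0.12], 0]

```text
t: 8.6
eef_pos: [0.5788, -0.0117, 0.1155]
tool_rot: [0.0, 0.021, 1.0, 0.0]
contact_force: [-0.5, -0.3, -4.0]
gripper_width: 0.342
grasp_force: 70.1
```

```bash
python3 go.py .578 -.0135 .088 87.7
```

```text
t 8.6 pos [ 0.5788 -0.0117  0.1155] yawY 87.59 tilt [ 5.e-04  0.e+00 -1.e+00] F [-0.5 -0.3 -4. ] M [-0.05  0.03  0.01] w 0.342 q [-0.32  0.47  0.3   1.91 -0.19  0.79  1.61]
shift [ 0.0036 -0.0093  0.1376]
turn -0.0003
```

Call:
apply_moves:
  deltas:
    - [1, [0, -0.008, 0.02], 0]
    - [1, [0, -0.008, 0.05], 0]
    - [1, [0, -0.008, 0.07], 0]
    - [1, [0, -0.008, 0.09], 0]
    - [1, [0, -0.008, 0.11], 0]
    - [1, [0, -0.008, 0.13], 0]
    - [1, [0, -0.008, 0.138], 0]
    - [1, [0, -0.008, 0.138], 0]
    - [1, [0, -0.008, 0.138], 0]

```text
t: 9.5
eef_pos: [0.579, -0.0134, 0.0878]
tool_rot: [0.001, 0.021, 1.0, -0.0]
contact_force: [1.3, -1.7, 2.0]
gripper_width: 0.347
grasp_force: 71.0
```

```bash
python3 go.py .578 -.0135 .0845 87.7
```

```text
t 9.5 pos [ 0.579  -0.0134  0.0878] yawY 87.58 tilt [ 1.2e-03 -3.0e-04 -1.0e+00] F [ 1.3 -1.7  2. ] M [-0.5  -0.49 -0.05] w 0.347 q [-0.3   0.51  0.28  1.92 -0.2   0.74  1.63]
shift [ 0.0051 -0.0006  0.0164]
turn -0.0003
```

Call:
apply_moves:
  deltas:
    - [1, [0, 0, 0.006], 0]
    - [1, [0, 0, 0.012], 0]
    - [1, [0, 0, 0.017], 0]
    - [1, [0, 0, 0.017], 0]
    - [1, [0, 0, 0.017], 0]

```text
t: 10.0
eef_pos: [0.5791, -0.0134, 0.0847]
tool_rot: [0.001, 0.021, 1.0, -0.0]
contact_force: [1.3, -2.5, 5.7]
gripper_width: 0.348
grasp_force: 71.7
```

Call:
apply_moves:
  deltas:
    - [1, [0, 0, 0.006], 0]
    - [1, [0, 0, 0.01], 0]
    - [1, [0, 0, 0.01], 0]
    - [1, [0, 0, 0.01], 0]

```text
t: 10.4
eef_pos: [0.5794, -0.0135, 0.0845]
tool_rot: [0.001, 0.021, 1.0, 0.0]
contact_force: [-2.8, -1.7, 22.6]
gripper_width: 0.339
grasp_force: 73.8
```

```bash
python3 go.py .578 -.0135 .0845 87.7
```

```text
t 10.4 pos [ 0.5794 -0.0135  0.0845] yawY 87.57 tilt [ 2.e-03  5.e-04 -1.e+00] F [-2.8 -1.7 22.6] M [-0.46  1.04  0.  ] w 0.339 q [-0.3   0.51  0.28  1.92 -0.21  0.73  1.63]
shift [ 0.0072 -0.0003  0.0001]
turn -0.0004
```

Call:
apply_moves:
  deltas:
    - [1, [0, 0, -0.01], 0]
    - [1, [0, 0, -0.02], 0]
    - [1, [0, 0, -0.04], 0]
    - [1, [0, 0, -0.07], 0]
    - [1, [0, 0, -0.12], 0]
    - [1, [0, 0, -0.2], 0]
    - [1, [0, 0, -0.3], 0]
    - [1, [0, 0, -0.4], 0]
    - [1, [0, 0, -0.4], 0]
    - [1, [0, 0, -0.4], 0]

```text
t: 11.4
eef_pos: [0.5781, -0.0129, 0.1621]
tool_rot: [-0.0, 0.021, 1.0, 0.0]
contact_force: [0.1, -0.1, -3.9]
gripper_width: 0.348
grasp_force: 70.4
```

```bash
python3 go.py .53 -.28 .16 74
```

```text
t 11.4 pos [ 0.5781 -0.0129  0.1621] yawY 87.62 tilt [-1.e-04  4.e-04 -1.e+00] F [ 0.1 -0.1 -3.9] M [-0.04 -0.   -0.01] w 0.348 q [-0.33  0.41  0.32  1.88 -0.16  0.88  1.59]
shift [ 0.1849 -1.3446  0.0103]
turn 0.0378
```

Call:
apply_moves:
  deltas:
    - [1, [0.02, -0.12, 0], 0]
    - [1, [0.05, -0.33, 0], 0]
    - [1, [0.08, -0.54, 0], 0]
    - [1, [0.12, -0.75, 0], 0]
    - [1, [0.14, -0.92, 0], 0]
    - [1, [0.15, -1, 0], 0]
    - [1, [0.15, -1, 0], 0]

```text
t: 12.1
eef_pos: [0.5378, -0.2151, 0.1609]
tool_rot: [-0.001, 0.024, 1.0, -0.001]
contact_force: [0.6, -0.7, -3.1]
gripper_width: 0.339
grasp_force: 70.2
```

Call:
apply_moves:
  deltas:
    - [1, [0.01, -0.1, 0], 0.01]
    - [1, [0.03, -0.25, 0], 0.02]
    - [1, [0.04, -0.35, 0], 0.03]
    - [1, [0.04, -0.35, 0], 0.038]
    - [1, [0.04, -0.35, 0], 0.038]
    - [1, [0.04, -0.35, 0], 0.038]

```text
t: 12.7
eef_pos: [0.5294, -0.2803, 0.1618]
tool_rot: [-0.0, 0.139, 0.99, 0.0]
contact_force: [-1.4, -0.3, -3.9]
gripper_width: 0.34
grasp_force: 70.4
```

```bash
python3 go.py .53 -.285 .052 74;  python3 - <<'E'
from h import *
np.set_printoptions(precision=4,suppress=True)
S=snap('scene');T=snap('top')
for zt in(.061,.049,.039):
    B=[(.08,.16,zt-.01,zt)]
    for n,p in(('S',S),('T',T)):
        x,f=fitv([.578,-.0135,-.039],B,[p]); print(zt,n,x,round(f))
    x,f=fitv([.578,-.0135,-.039],B,[S,T]);print(zt,'ST',x,round(f))
ims=[]
for p,(x,y) in((S,(300,150)),(T,(285,160))):
    k=5; im=cv2.resize(cv2.cvtColor(p['color'],cv2.COLOR_RGB2BGR)[y:y+90,x:x+90],None,fx=4.4,fy=4.4,interpolation=cv2.INTER_CUBIC)
    m=[.578,-.0135,-.039]; draw(p,im,visE([(.08,.16,.029,.039)],m,p),m,4.4,(x,y),(255,0,0)); ims.append(im)
cv2.imwrite('pics/down.png',np.hstack(ims))
E
```

```text
t 12.7 pos [ 0.5294 -0.2803  0.1618] yawY 74.01 tilt [-7.e-04  9.e-04 -1.e+00] F [-1.4 -0.3 -3.9] M [0.05 0.01 0.05] w 0.34 q [ 0.06  0.45  0.43  1.83 -0.23  0.91  1.89]
shift [-0.0099 -0.0221  0.5488]
turn 0.0
0.061 S [ 0.5672 -0.0231 -0.0339] -861
0.061 T [ 0.5742 -0.0124 -0.0373] -874
0.061 ST [ 0.5705 -0.0146 -0.0519] -1306
0.049 S [ 0.5726 -0.0165 -0.0326] -924
0.049 T [ 0.5763 -0.0123 -0.0362] -878
0.049 ST [ 0.5743 -0.0135 -0.037 ] -1678
0.039 S [ 0.5772 -0.0102 -0.0328] -966
0.039 T [ 0.5782 -0.0122 -0.0364] -870
0.039 ST [ 0.5776 -0.0117 -0.0392] -1821
```

View pics/down.png

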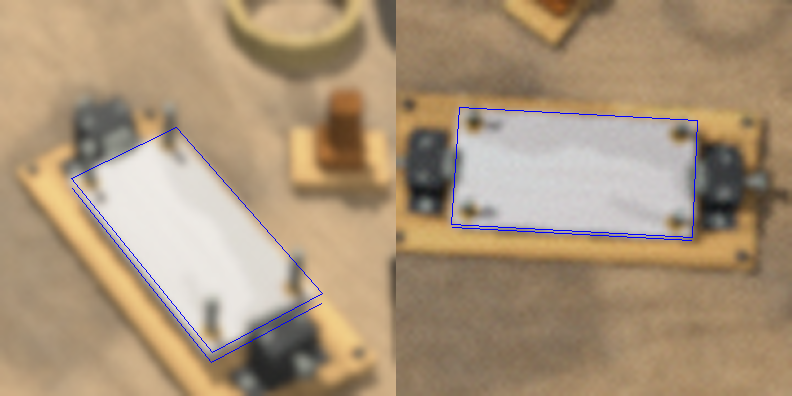

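The plate is held down level: the z=0.039 outline fits in both views, with the rods standing proud and both catches over its ends. Now I'll stand the tamper down.

Call:
apply_moves:
  deltas:
    - [1, [0, 0, 0.1], 0]
    - [1, [0, 0, 0.25], 0]
    - [1, [0, 0, 0.4], 0]
    - [1, [0, 0, 0.48], 0]
    - [1, [0, 0, 0.53], 0]
    - [1, [0, 0, 0.56], 0]
    - [1, [0, 0, 0.565], 0]
    - [1, [0, 0, 0.568], 0]
    - [1, [0, 0, 0.568], 0]
    - [1, [0, 0, 0.568], 0]

```text
t: 13.8
eef_pos: [0.5296, -0.2816, 0.0494]
tool_rot: [0.001, 0.14, 0.99, -0.0]
contact_force: [-0.0, 0.1, -4.2]
gripper_width: 0.342
grasp_force: 70.3
```

```bash
python3 go.py .53 -.285 .0478 74
```

```text
t 13.8 pos [ 0.5296 -0.2816  0.0494] yawY 73.91 tilt [ 1.2e-03 -4.0e-04 -1.0e+00] F [-0.   0.1 -4.2] M [ 0.01  0.03 -0.  ] w 0.342 q [ 0.12  0.61  0.36  1.89 -0.32  0.7   1.96]
shift [-0.0065 -0.016   0.0081]
turn -0.0002
```

Call:
apply_moves:
  deltas:
    - [1, [0, 0, 0.005], 0]
    - [1, [0, 0, 0.01], 0]
    - [1, [0, 0, 0.01], 0]
    - [1, [0, 0, 0.01], 0]

```text
t: 14.2
eef_pos: [0.5295, -0.2815, 0.0478]
tool_rot: [0.0, 0.14, 0.99, 0.0]
contact_force: [-3.3, 1.9, 6.0]
gripper_width: 0.342
grasp_force: 71.6
```

Contact is made, so I'll release and rise.

Call:
apply_moves:
  deltas:
    - [0.5, [0, 0, 0], 0]
    - [0.2, [0, 0, 0], 0]
    - [0, [0, 0, 0], 0]
    - [0, [0, 0, 0], 0]
    - [0, [0, 0, 0], 0]
    - [0, [0, 0, 0], 0]

```text
t: 14.8
eef_pos: [0.5292, -0.2813, 0.0466]
tool_rot: [-0.0, 0.14, 0.99, 0.0]
contact_force: [-0.8, 0.2, 0.6]
gripper_width: 1.0
grasp_force: 0.0
```

Call:
apply_moves:
  deltas:
    - [0, [0, 0, -0.05], 0]
    - [0, [0, 0, -0.2], 0]
    - [0, [0, 0, -0.4], 0]
    - [0, [0, 0, -0.6], 0]
    - [0, [0, 0, -0.75], 0]
    - [0, [0, 0, -0.75], 0]
    - [0, [0, 0, -0.75], 0]

```text
t: 15.5
eef_pos: [0.5295, -0.2814, 0.1979]
tool_rot: [0.001, 0.14, 0.99, -0.0]
contact_force: [0.8, 0.5, 0.1]
gripper_width: 1.001
grasp_force: 0.0
```

```bash
python3 go.py .516 .2515 .16 165.4; python3 go.py .516 .2515 .16 165.4 | tail -0; python3 - <<'E'
from h import *
S=snap('scene');print(fitv([.53,-.282,-.28],TB,[S]))
E
```

```text
t 15.5 pos [ 0.5295 -0.2814  0.1979] yawY 73.91 tilt [ 2.e-03 -3.e-04 -1.e+00] F [0.8 0.5 0.1] M [ 0.02 -0.   -0.06] w 1.001 q [ 0.04  0.41  0.45  1.8  -0.21  0.98  1.87]
shift [0.8035 2.5416 0.1883]
turn 0.2459
(array([ 0.52873525, -0.28120054, -0.31465058]), np.float64(-919.2540283203125))Exception ignored on flushing sys.stdout:
BrokenPipeError: [Errno 32] Broken pipe
```

Call:
apply_moves:
  deltas:
    - [0, [0.05, 0.2, 0], 0.02]
    - [0, [0.12, 0.4, 0], 0.043]
    - [0, [0.18, 0.6, 0], 0.066]
    - [0, [0.25, 0.8, 0], 0.09]
    - [0, [0.3, 1, 0], 0.113]
    - [0, [0.3, 1, 0], 0.136]
    - [0, [0.3, 1, 0], 0.16]

```text
t: 16.25
eef_pos: [0.526, -0.0703, 0.1953]
tool_rot: [-0.001, 0.6, 0.8, -0.001]
contact_force: [-0.5, -0.3, 0.3]
gripper_width: 1.003
grasp_force: 0.0
```

```bash
python3 go.py .516 .2515 .12 -14.6
```

```text
t 16.25 pos [ 0.526  -0.0703  0.1953] yawY 16.23 tilt [-3.e-03  2.e-04 -1.e+00] F [-0.5 -0.3  0.3] M [ 0.02 -0.02 -0.05] w 1.003 q [-0.5   0.32  0.64  1.97 -0.24  0.93  0.54]
shift [1.5585 0.4027 0.377 ]
turn 0.0856
```

Call:
apply_moves:
  deltas:
    - [0, [0.2, 0.05, 0], 0.02]
    - [0, [0.42, 0.1, 0], 0.043]
    - [0, [0.65, 0.16, 0], 0.066]
    - [0, [0.85, 0.22, 0], 0.085]
    - [0, [1, 0.27, 0], 0.085]
    - [0, [1, 0.27, 0], 0.085]
    - [0, [1, 0.27, 0], 0.085]

```text
t: 16.95
eef_pos: [0.5215, 0.1348, 0.1955]
tool_rot: [0.0, 0.789, 0.615, -0.001]
contact_force: [-0.8, 0.1, -1.1]
gripper_width: 1.003
grasp_force: 0.0
```

```bash
python3 go.py .516 .2515 .10 -14.6; python3 - <<'E'
from h import *
T=snap('top');S=snap('scene')
print(fitv([.516,.252,-.25],[(.062,.11,0,.031)],[T]),fitv([.516,.252,-.25],[(.062,.11,0,.031)],[S]))
E
```

```text
t 16.95 pos [0.5215 0.1348 0.1955] yawY -14.12 tilt [-0.0021 -0.0017 -1.    ] F [-0.8  0.1 -1.1] M [ 0.    0.02 -0.05] w 1.003 q [-0.93  0.35  0.7   1.95 -0.28  0.94 -0.34]
shift [ 0.5603 -0.1683  0.4767]
turn 0.0013
(array([ 0.5186019 ,  0.2363266 , -0.10397402]), np.float64(-174.8284912109375)) (array([ 0.51386934,  0.25116666, -0.24532175]), np.float64(-600.1265258789062))
```

Call:
apply_moves:
  deltas:
    - [0, [0.2, -0.06, 0], 0.001]
    - [0, [0.4, -0.12, 0], 0.001]
    - [0, [0.53, -0.16, 0.1], 0.001]
    - [0, [0.565, -0.173, 0.25], 0.001]
    - [0, [0.565, -0.173, 0.4], 0.001]
    - [0, [0.565, -0.173, 0.48], 0.001]
    - [0, [0.565, -0.173, 0.48], 0.001]
    - [0, [0.565, -0.173, 0.48], 0.001]

```text
t: 17.85
eef_pos: [0.5175, 0.2514, 0.1014]
tool_rot: [0.0, 0.792, 0.611, 0.0]
contact_force: [0.2, 0.5, -0.6]
gripper_width: 0.999
grasp_force: 0.0
```

```bash
python3 go.py .5145 .252 .002 -14.4
```

```text
t 17.85 pos [0.5175 0.2514 0.1014] yawY -14.72 tilt [ 7.e-04 -1.e-04 -1.e+00] F [ 0.2  0.5 -0.6] M [0.01 0.03 0.02] w 0.999 q [-1.    0.53  0.59  1.94 -0.41  0.79 -0.44]
shift [-0.0012 -0.0158  0.4972]
turn -0.0009
```

Call:
apply_moves:
  deltas:
    - [0, [0, -0.015, 0.1], 0]
    - [0, [0, -0.015, 0.2], 0]
    - [0, [0, -0.015, 0.3], 0]
    - [0, [0, -0.015, 0.4], 0]
    - [0, [0, -0.015, 0.45], 0]
    - [0, [0, -0.015, 0.48], 0]
    - [0, [0, -0.015, 0.49], 0]
    - [0, [0, -0.015, 0.49], 0]

```text
t: 18.65
eef_pos: [0.5143, 0.2535, 0.0034]
tool_rot: [0.0, 0.791, 0.611, 0.001]
contact_force: [0.1, -0.1, 0.4]
gripper_width: 0.999
grasp_force: 0.0
```

Call:
apply_moves:
  deltas:
    - [0.2, [0, 0, 0], 0]
    - [0.5, [0, 0, 0], 0]
    - [1, [0, 0, 0], 0]
    - [1, [0, 0, 0], 0]
    - [1, [0, 0, 0], 0]
    - [1, [0, 0, 0], 0]
    - [1, [0, 0, 0], 0]
  squeeze: 30

```text
t: 19.35
eef_pos: [0.5145, 0.2536, 0.0035]
tool_rot: [0.0, 0.791, 0.611, 0.001]
contact_force: [-0.2, -0.4, 5.2]
gripper_width: 0.715
grasp_force: 33.4
```

```bash
python3 go.py .578 -.012 .14 -2.2
```

```text
t 19.35 pos [0.5145 0.2536 0.0035] yawY -14.6 tilt [ 1.3e-03  9.0e-04 -1.0e+00] F [-0.2 -0.4  5.2] M [-0.08  0.13 -0.04] w 0.715 q [-0.92  0.68  0.47  1.98 -0.52  0.61 -0.36]
shift [-1.2043  0.6431 -0.6831]
turn -0.0345
```

Call:
apply_moves:
  deltas:
    - [1, [0, 0, -0.05], 0]
    - [1, [0, 0, -0.2], 0]
    - [1, [0, 0, -0.4], 0]
    - [1, [0, 0, -0.6], 0]
    - [1, [0, 0, -0.7], 0]
    - [1, [0, 0, -0.7], 0]
    - [1, [0, 0, -0.7], 0]

```text
t: 20.05
eef_pos: [0.5133, 0.2536, 0.1428]
tool_rot: [-0.0, 0.791, 0.612, 0.0]
contact_force: [-1.0, -0.9, -1.7]
gripper_width: 0.721
grasp_force: 33.2
```

```bash
python3 go.py .578 -.012 .14 -2.2; python3 - <<'E'
from h import *
np.set_printoptions(precision=4,suppress=True)
o=bot.get_obs();t=o['eef_pos'];z=t[2]-.0035
S=snap('scene');T=snap('top');yaw=np.radians(-14.6)
# profile along the block's bottom long visible edges: 1-D search of offset along length, for width face
for n,p in(('S',S),('T',T)):
  for L in(.107,.110,.113):
    g=grads(p,1.2); d=np.arange(-.02,.0201,.001); 
    def f(k):
        pz=[t[0]-k*np.sin(yaw),t[1]+k*np.cos(yaw),yaw]
        E=[(np.array([-.03,s*L/2,z+h]),np.array([.03,s*L/2,z+h])) for s in(1,-1) for h in((0,.031) if s<0 else (.031,))]
        return -score(pz,E,[(p,g)])
    v=[f(k) for k in d]; i=int(np.argmax(v)); print(n,L,d[i],round(v[i]),np.round(v[::4]))
a=np.arange(-.085,.086,.005)
for n,p in(('S',S),('T',T)):
  for u0 in (-.022,.022):
    uv=proj(p,place(np.array([[u0,y,z+.031] for y in a]),[t[0],t[1],yaw])).astype(np.float32)
    g=cv2.remap(p['color'],uv[:,0],uv[:,1],cv2.INTER_LINEAR).reshape(-1,3).mean(1)
    print(n,u0,' '.join(f'{int(round(y*1000))}:{int(v)}' for y,v in zip(a,g)))
E
```

```text
t 20.05 pos [0.5133 0.2536 0.1428] yawY -14.58 tilt [-1.e-04  6.e-04 -1.e+00] F [-1.  -0.9 -1.7] M [-0.04  0.05 -0.01] w 0.721 q [-1.05  0.47  0.63  1.92 -0.36  0.86 -0.48]
shift [-1.2037  0.6472  0.0134]
turn -0.0344
S 0.107 -0.0019999999999999844 383 [ 90. 134. 215. 308. 374. 371. 290. 175.  77.  20.  38.]
S 0.11 -0.0019999999999999844 363 [113. 132. 206. 288. 351. 357. 294. 190.  91.  27.  26.]
S 0.113 -0.0009999999999999835 335 [140. 135. 199. 266. 319. 333. 292. 205. 111.  40.  13.]
T 0.107 -0.0009999999999999835 120 [ 30.  45.  83. 119.  88. 112.  90.  79.  39.  17.  16.]
T 0.11 1.734723475976807e-17 120 [ 34.  36.  59. 105. 105. 120.  75.  91.  53.  23.  15.]
T 0.113 0.002000000000000019 119 [ 35.  31.  40.  84. 114. 103.  94.  95.  71.  33.  13.]
S -0.022 -85:99 -80:71 -75:70 -70:71 -65:74 -60:85 -55:98 -50:105 -45:106 -40:106 -35:106 -30:105 -25:106 -20:105 -15:105 -10:110 -5:131 0:153 5:165 10:165 15:164 20:154 25:136 30:103 35:63 40:33 45:25 50:25 55:26 60:30 65:33 70:30 75:28 80:25 85:28
S 0.022 -85:112 -80:89 -75:79 -70:77 -65:79 -60:90 -55:103 -50:109 -45:110 -40:109 -35:108 -30:106 -25:105 -20:105 -15:111 -10:130 -5:151 0:161 5:163 10:162 15:162 20:163 25:163 30:161 35:157 40:151 45:131 50:91 55:50 60:27 65:23 70:24 75:24 80:25 85:26
T -0.022 -85:80 -80:77 -75:80 -70:81 -65:81 -60:53 -55:57 -50:80 -45:85 -40:83 -35:84 -30:82 -25:86 -20:83 -15:84 -10:64 -5:19 0:14 5:6 10:14 15:30 20:46 25:46 30:52 35:55 40:58 45:63 50:69 55:72 60:77 65:79 70:83 75:84 80:90 85:93
T 0.022 -85:89 -80:87 -75:87 -70:87 -65:87 -60:55 -55:56 -50:79 -45:85 -40:84 -35:82 -30:80 -25:81 -20:83 -15:66 -10:22 -5:12 0:28 5:53 10:46 15:44 20:43 25:43 30:43 35:47 40:92 45:108 50:93 55:76 60:68 65:70 70:76 75:82 80:83 85:86
```

The block is centred in the grip to about 2 mm, and the slack on the plate is 8 mm. Carrying it over now.

Call:
apply_moves:
  deltas:
    - [1, [-0.08, 0.04, 0], 0]
    - [1, [-0.24, 0.12, 0], -0.01]
    - [1, [-0.42, 0.22, 0], -0.02]
    - [1, [-0.6, 0.32, 0], -0.0344]
    - [1, [-0.78, 0.42, 0], -0.0344]
    - [1, [-0.92, 0.5, 0], -0.0344]
    - [1, [-1, 0.54, 0], -0.0344]
    - [1, [-1, 0.54, 0], -0.0344]
    - [1, [-1, 0.54, 0], -0.0344]

```text
t: 21.05
eef_pos: [0.5672, 0.0319, 0.1419]
tool_rot: [-0.0, 0.721, 0.693, -0.001]
contact_force: [-0.3, 0.8, -0.6]
gripper_width: 0.717
grasp_force: 33.2
```

```bash
python3 go.py .578 -.013 .09 -2.2
```

```text
t 21.05 pos [0.5672 0.0319 0.1419] yawY -2.31 tilt [-1.7e-03 -3.0e-04 -1.0e+00] F [-0.3  0.8 -0.6] M [-0.01 -0.04 -0.01] w 0.717 q [-0.62  0.46  0.59  1.93 -0.34  0.85  0.11]
shift [-0.2219  0.0637  0.2594]
turn -0.0003
```

Call:
apply_moves:
  deltas:
    - [1, [-0.08, 0.02, 0], 0]
    - [1, [-0.17, 0.05, 0], 0]
    - [1, [-0.222, 0.064, 0], 0]
    - [1, [-0.222, 0.064, 0.08], 0]
    - [1, [-0.222, 0.064, 0.17], 0]
    - [1, [-0.222, 0.064, 0.24], 0]
    - [1, [-0.222, 0.064, 0.24], 0]
    - [1, [-0.222, 0.064, 0.24], 0]

```text
t: 21.85
eef_pos: [0.5788, -0.0118, 0.0946]
tool_rot: [-0.0, 0.72, 0.694, -0.0]
contact_force: [0.3, 1.0, -0.6]
gripper_width: 0.713
grasp_force: 33.1
```

```bash
python3 go.py .578 -.013 .045 -2.2; python3 - <<'E'
from h import *
o=bot.get_obs();t=o['eef_pos'];z=t[2]-.0035
ims=[]
for n,(x,y) in(('scene',(300,150)),('top',(285,160))):
    p=snap(n);k=4.4; im=cv2.resize(cv2.cvtColor(p['color'],cv2.COLOR_RGB2BGR)[y:y+90,x:x+90],None,fx=k,fy=k,interpolation=cv2.INTER_CUBIC)
    m=[.578,-.0125,-.038]; draw(p,im,visE([(.08,.16,.029,.039)],m,p),m,k,(x,y),(255,0,0))
    b=[t[0],t[1],-.038]; draw(p,im,visE([(.062,.113,z,z+.031)],b,p),b,k,(x,y)); ims.append(im)
cv2.imwrite('pics/blk.png',np.hstack(ims))
E
```

```text
t 21.85 pos [ 0.5788 -0.0118  0.0946] yawY -2.18 tilt [-6.e-04 -1.e-04 -1.e+00] F [ 0.3  1.  -0.6] M [-0.03  0.    0.02] w 0.713 q [-0.5   0.54  0.55  1.93 -0.4   0.78  0.24]
shift [-0.006  -0.0039  0.248 ]
turn 0.0001
```

View pics/blk.png

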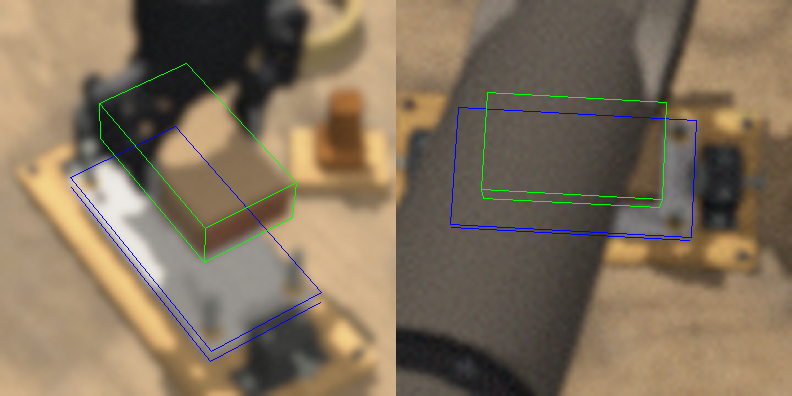

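The held block matches its outline, and its near end sits about 2 mm short. I'll lower it onto the plate.

Call:
apply_moves:
  deltas:
    - [1, [-0.01, -0.003, 0.06], 0]
    - [1, [-0.01, -0.003, 0.12], 0]
    - [1, [-0.01, -0.003, 0.18], 0]
    - [1, [-0.01, -0.003, 0.22], 0]
    - [1, [-0.01, -0.003, 0.24], 0]
    - [1, [-0.01, -0.003, 0.247], 0]
    - [1, [-0.01, -0.003, 0.25], 0]
    - [1, [-0.01, -0.003, 0.25], 0]

```text
t: 22.75
eef_pos: [0.5786, -0.0142, 0.045]
tool_rot: [0.0, 0.721, 0.693, 0.0]
contact_force: [0.7, 0.3, -0.1]
gripper_width: 0.719
grasp_force: 33.2
```

```bash
python3 go.py .578 -.013 .0425 -2.2
```

```text
t 22.75 pos [ 0.5786 -0.0142  0.045 ] yawY -2.22 tilt [ 6.e-04  1.e-04 -1.e+00] F [ 0.7  0.3 -0.1] M [-0.05  0.06 -0.  ] w 0.719 q [-0.46  0.62  0.5   1.95 -0.45  0.68  0.28]
shift [ 0.0061 -0.003   0.0123]
turn -0.0
```

Call:
apply_moves:
  deltas:
    - [1, [0, 0, 0.004], 0]
    - [1, [0, 0, 0.007], 0]
    - [1, [0, 0, 0.01], 0]
    - [1, [0, 0, 0.01], 0]
    - [1, [0, 0, 0.01], 0]

```text
t: 23.25
eef_pos: [0.5783, -0.0142, 0.0428]
tool_rot: [0.0, 0.721, 0.693, 0.0]
contact_force: [-0.0, 0.2, -0.6]
gripper_width: 0.723
grasp_force: 33.2
```

Call:
apply_moves:
  deltas:
    - [1, [0, 0, 0.003], 0]
    - [1, [0, 0, 0.005], 0]
    - [1, [0, 0, 0.005], 0]
    - [1, [0, 0, 0.005], 0]

```text
t: 23.65
eef_pos: [0.5785, -0.0143, 0.0424]
tool_rot: [-0.0, 0.721, 0.693, 0.0]
contact_force: [-2.7, -0.7, 7.2]
gripper_width: 0.719
grasp_force: 34.0
```

It's touching, so I'll release and rise.

Call:
apply_moves:
  deltas:
    - [0.2, [0, 0, -0.004], 0]
    - [0.1, [0, 0, -0.004], 0]
    - [0, [0, 0, -0.004], 0]
    - [0, [0, 0, -0.004], 0]
    - [0, [0, 0, -0.004], 0]

```text
t: 24.15
eef_pos: [0.5782, -0.0142, 0.0424]
tool_rot: [-0.0, 0.721, 0.693, -0.0]
contact_force: [0.5, 0.5, -0.1]
gripper_width: 1.0
grasp_force: 0.0
```

Call:
apply_moves:
  deltas:
    - [0, [0, 0, -0.05], 0]
    - [0, [0, 0, -0.15], 0]
    - [0, [0, 0, -0.3], 0]
    - [0, [0, 0, -0.5], 0]
    - [0, [0, 0, -0.7], 0]
    - [0, [0, 0, -0.8], 0]
    - [0, [0.3, 0, -0.8], 0]
    - [0, [0.6, 0, -0.8], 0]
    - [0, [0.9, 0, -0.8], 0]
    - [0, [1, 0, -0.8], 0]
    - [0, [1, 0, -0.8], 0]

```text
t: 25.25
eef_pos: [0.5849, 0.1957, 0.2025]
tool_rot: [-0.002, 0.716, 0.698, 0.001]
contact_force: [-0.2, 0.3, -0.3]
gripper_width: 1.0
grasp_force: 0.0
```

```bash
python3 go.py 0 0 0|head -1; python3 - <<'E'
from h import *
ims=[]
for n,(x,y,w) in(('scene',(300,140,130)),('top',(285,145,160))):
    p=snap(n);k=390/w; im=cv2.resize(cv2.cvtColor(p['color'],cv2.COLOR_RGB2BGR)[y:y+w,x:x+w],None,fx=k,fy=k,interpolation=cv2.INTER_CUBIC)
    b=[.5785,-.0135,-.038]; draw(p,im,visE([(.062,.113,.039,.070)],b,p),b,k,(x,y)); ims.append(im)
    if n=='scene': print(fitv([.578,-.0135,-.038],[(.062,.113,.039,.070)],[p]),fitv([.529,-.281,-.28],TB,[p]))
cv2.imwrite('pics/final.png',np.hstack(ims))
E
```

```text
t 25.25 pos [0.5849 0.1957 0.2025] yawY -1.51 tilt [-4.0e-04  3.9e-03 -1.0e+00] F [-0.2  0.3 -0.3] M [-0.02  0.03  0.02] w 1.0 q [-0.86  0.46  0.59  1.76 -0.3   1.01 -0.18]
(array([ 0.57838804, -0.01116958, -0.08538638]), np.float64(-633.1229248046875)) (array([ 0.52865066, -0.28142717, -0.31302841]), np.float64(-929.5481567382812))
```

View pics/final.png

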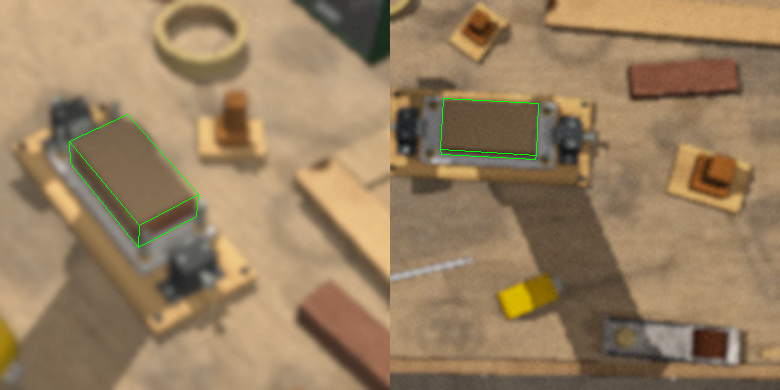

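The final picture shows the block flat and centred between the rods on the held-down plate. It sits at scene crop (135,180) and top crop (490,128). The tamper stands at top crop (712,178), and the tape and offcut haven't moved.

```bash
python3 -c "
from station import bot
print(bot.hand_in())"
```

```text
the job is handed in; nothing more can be done
None
```

The job is handed in: the plate is pressed and latched level, the tamper stands upright clear of the magazine, and the sanding block lies flat and centred between the rods, about 25 s on the robot's clock; the hand-in reported no verdict.

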